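# Make up two control-unit repair kits

## Task

Make up the two repair kits: in each kit tray, put back on the half control unit the cover that belongs to it - the one whose two windows drop over that unit's two pillars - so that it lies fully down and flat on the board. In the empty compartment of the tray whose pillars stand in line along the middle of the board, put the square relay and the round capacitor; in that of the tray whose pillars stand diagonally, put the long connector, each of these standing upright on the compartment's floor as it stood on the bench. Leave the finned heat sink where it lies.

Things in the scene. Friction and masses are not known exactly. Their poses are not given: they have to be found in the camera images.
- tray_inline: Fixed grey kit tray, 206 x 90 mm (its x by y; offsets in mm), floor 3 mm, walls 10 mm high. Origin: centre of underside. -x half: a fixed half control unit, green board 112 x 62 mm, long side along x, centre at (-40, 0), top at z 16 mm; two 14 mm square black pillars rise 10 mm from it, IN LINE at (27, 0) and (-27, 0) from the board centre. +x half: empty compartment 75 x 84 mm inside, centre (62.5, 0).
- tray_diagonal: Fixed grey kit tray, 206 x 90 mm (its x by y; offsets in mm), floor 3 mm, walls 10 mm high. Origin: centre of underside. -x half: a fixed half control unit, green board 112 x 62 mm, long side along x, centre at (-40, 0), top at z 16 mm; two 14 mm square black pillars rise 10 mm from it, DIAGONALLY at (38, 14) and (-38, -14) from the board centre. +x half: empty compartment 75 x 84 mm inside, centre (62.5, 0).
- cover_inline: Loose black cover, flat plate 110 x 64 x 8 mm, 90 g, two 24 mm square windows in line at (27, 0), (-27, 0): fits tray_inline (mm). Grip block in the middle, 22 mm (x) by 16 mm (y), from z 8 to 32 mm: pinch it along y. Origin: centre of underside, x along the long side. Seated: origin on its board's centre, x along the tray's x (or half a turn), 5 mm play. Other unit's pillars block it.
- cover_diagonal: Loose black cover, flat plate 110 x 64 x 8 mm, 90 g, two 24 mm square windows diagonal at (38, 14), (-38, -14): fits tray_diagonal (mm). Grip block in the middle, 22 mm (x) by 16 mm (y), from z 8 to 32 mm: pinch it along y. Origin: centre of underside, x along the long side. Seated: origin on its board's centre, x along the tray's x (or half a turn), 5 mm play. Other unit's pillars block it.
- relay: Loose square relay, black plastic block 28 x 28 x 30 mm high, 30 g, standing upright. Origin: centre of the underside; z up, x and y square to its sides. Goes into the compartment of tray_inline, together with the capacitor.
- capacitor: Loose round capacitor, black cylinder with an aluminium top disc, 25 mm diameter, 40 mm high, 30 g, standing upright. Origin: centre of the underside; z up. Goes into the compartment of tray_inline, together with the relay.
- connector: Loose long plug connector, black plastic block 60 x 22 x 28 mm high (x by y by z) with two rows of six square contacts on top, 30 g, standing upright. Origin: centre of the underside; z up, x along its long side. Goes into the compartment of tray_diagonal.
- heat_sink: Loose aluminium heat sink, 44 x 34 x 24 mm high, with six fins along its x, lying among the stock; not part of any kit. It must stay where it lies. Origin: centre of the underside; z up.
Things that resemble listed ones, but are neither listed nor needed, are in the scene too. Leave any pink or turquoise look-alike of the relay alone.

How it is judged:
By the outcome, as a careful person would: the job done as asked, in the order asked, and still so for the second after the job is handed in, with the robot touching nothing.
It also fails if it takes over 136 s, if anything falls off the work surface, if the arm or the gripper's body presses on something with over 40 N, if the wrist force passes 120 N, or if a joint passes its speed limit or range.

## Robot

A 6-joint arm with a two-finger parallel gripper is mounted at the origin on the work surface. World frame = base frame: x ahead of the robot, y to its left, z up, the work surface at z = 0. Lengths are in m, angles in degrees, forces in N, time in s.
With the tool pointing down it reaches from about 0.35 to 0.875 m from the base axis. Payload 4.2 kg.
Tool frame: the origin (TCP) lies midway between the tips of the shut fingers; the grasp point (between the pads) lies 19 mm behind it; z points along the fingers, y is the line along which they close (so a half turn about z gives the same grasp; the last joint's range is limited). The gripper opens to 87 mm and grips with 3 to 60 N. Pads are 19 mm wide; open, the fingers measure 117 mm over their backs; the gripper's body (75 mm by 190 mm) begins 51 mm behind the grasp point.
Start: joints at [-52.047, 22.042, 0.453, 0, -68.411, -14.817], TCP at [0.246, -0.575, 0.223] pointing down, gripper open.
Joint ranges: [-179.83, 179.83], [-69.29, 118.12], [-61.27, 80.66], [-181.25, 117.63], [-171.15, -9.14], [-177.46, 177.46]. Speed limits (degrees/s): [159.86, 159.86, 180, 180, 180, 180].

## Interface

Orientations are given as a 3x3 rotation matrix whose columns are the frame's x, y, z axes.
In Python, from station import r, cams gives the robot as it stands.
- The arm moves only by the tool play_rows, never from a script. Its argument "commands" is text: rows parted by semicolons, each of 6 numbers parted by spaces: the shift along the world's x, y, z normalised to -1 to 1, where 1 is 30 mm, then the turn, a rotation vector about the world's x, y, z normalised to -1 to 1, where 1 is 0.15 rad. A call has 1 to 20 rows; each row shifts and turns the commanded pose from where the row before left it; what a row does not reach is not made up. A row lasts 1/10 s, in which the tool goes at most 50 mm and 8.59 degrees, less where a joint would pass 70% of its speed; a pose out of reach is approached as far as the arm can. A call with a number of a shift or a turn outside -1 to 1 is refused whole. A call with a gripper value outside its range is refused whole. "grip" is the finger opening in mm, from 0 to 87, set as the call begins (left out, the last holds). The fingers move at their own pace and stop on an object; the grip force is fixed at half the most. Time passes only in rows, so rows that do not move let the fingers close. It gives the time, the measured TCP pose, the force, the opening and the grip force at its end, in the units of the state.
- r.sense(): the state, without advancing time (a new reading comes with each control period).
- cams.capture(name): name is "scene" or "top"; returns (picture, depth): 420x560x3 uint8, blue, green, red; 420x560 float32, m along the optical axis (not along the pixel's ray), 0 where there is no reading.
- cams.camera_info(name): a dict with "mtx" (3x3 intrinsics, pixels), "R" (3x3) and "t" (3): a world point X has camera coordinates R X + t. Camera axes: x right, y down, z forward; pixel columns grow to the right and rows downward; lengths in m; the calibration is good to about 2 mm. A picture is of the moment at which its call begins. camera_info takes no time and is no camera call.
- r.finish_job(): hands the job in; it is judged then, once.
The state is a dict: "time_s": time; "joints": joint angles; "joint_velocities": joint speeds; "effort": joint torques, N m; "tcp_pos": TCP position; "ee_rot": TCP orientation; "wrist_force": force on the tool from outside, world axes, zero at the start; "moment": the same for the moment, N m; "gripper_width": opening from 0.0 (shut) to 1.0 (fully open); "gripper_force": force on a finger pad.
Only numpy, scipy, OpenCV 4.12 (cv2) and the standard library are available. Lean on these libraries where they do the work, as an engineer would, in place of code of your own. Each camera call takes 0.05 s, during which the arm holds its last target. There are 200 camera calls.

## Working session

There is one attempt and no reset: what is moved stays moved. The work goes in short steps, Python scripts to look and compute and a tool call to move; the robot and the scene stay as the last step left them, time stands still between calls to the robot, and variables do not carry over. Pictures are saved under pics/ and viewed, at most 14 in all, crops included, and the job is handed in when it is done.

Besides the shell and the picture viewer there is one more tool, called after "Call:" by a JSON object that holds its "api" and its "payload". play_rows: Moves the arm, as the interface text tells. Scaled input: -1 to 1 covers 30 mm each way for a shift and 0.15 rad each way for a turn. Its arguments: {"type":"object","properties":{"commands":{"type":"string"},"grip":{"type":"number"}},"required":["commands"]}

```bash
ls; mkdir -p pics; python3 - <<'E'
from station import r,cams
import cv2,numpy as np
for n in("top","scene"):
    p,d=cams.capture(n); cv2.imwrite(f"pics/{n}0.png",p); np.savez(f"pics/{n}0.npz",p=p,d=d)
    i=cams.camera_info(n); print(n,np.round(i["mtx"],1).tolist(),np.round(i["R"],3).tolist(),np.round(i["t"],3))
s=r.sense();print(s)
E
```

```text
pics
top [[494.2, 0.0, 275.2], [0.0, 494.2, 207.2], [0.0, 0.0, 1.0]] [[-0.008, -1.0, -0.018], [-0.995, 0.009, -0.096], [0.096, 0.017, -0.995]] [0.017 0.59  1.155]
scene [[400.6, 0.0, 278.4], [0.0, 400.6, 203.2], [0.0, 0.0, 1.0]] [[-0.41, 0.912, -0.012], [0.536, 0.231, -0.812], [-0.738, -0.339, -0.584]] [ 0.247 -0.264  1.272]
{'time_s': 0.1, 'joints': array([-5.20473273e+01,  2.20873199e+01,  3.88071010e-01, -2.45913356e-02,
       -6.84096584e+01, -1.48176734e+01]), 'joint_velocities': array([ 0.10866841, -0.14836681,  0.29145763,  0.07117185, -0.04891763,
        0.02168152]), 'effort': array([-4.32967754e-04, -3.91690922e+01,  1.87934375e+01,  4.23187897e+00,
        1.34206947e-02, -8.02879845e-05]), 'tcp_pos': array([ 0.24538242, -0.57424462,  0.22156385]), 'ee_rot': array([[-9.19643811e-01, -3.92752506e-01, -8.54299289e-04],
       [-3.92753422e-01,  9.19642162e-01,  1.74422709e-03],
       [ 1.00600085e-04,  1.93959662e-03, -9.99998114e-01]]), 'wrist_force': array([-0.24658011, -0.0158955 ,  0.11408823]), 'moment': array([ 0.01925778, -0.02929604, -0.0224365 ]), 'gripper_force': 0.0, 'gripper_width': 0.998872340675015}
```

View pics/top0.png

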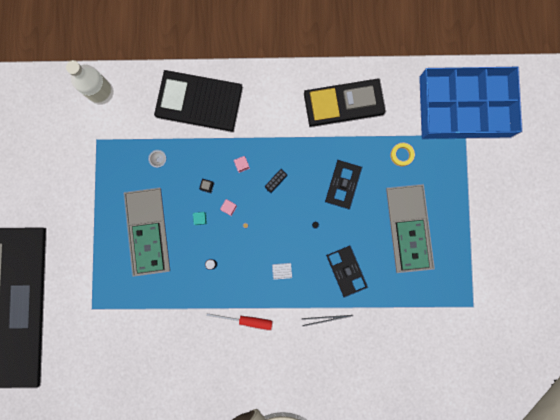

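View pics/scene0.png

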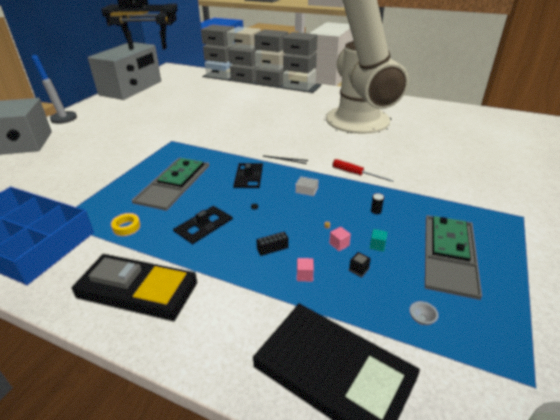

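The top view shows trays at (147,232) and (410,228), covers at (343,184) and (347,271), the connector at (276,181) and the heat sink at (282,271). The candidates are:
- Relay: black (206,185), with pink (241,163) and (228,207) and turquoise (199,218) as look-alikes.
- Capacitor: (210,264), with the small dot at (315,225) and the cup at (157,158) as other round things.

Next I'll check these in a close crop.

```bash
cat > h.py <<'E'
from station import r,cams
import cv2,numpy as np
def pix2w(u,v,z,n="top"):
    i=cams.camera_info(n);K,R,t=(np.array(i[k]) for k in("mtx","R","t"))
    d=R.T@np.linalg.inv(K)@np.array([u,v,1.]);c=-R.T@t.ravel()
    return c+d*(z-c[2])/d[2]
def cloud(d,n="top"):
    i=cams.camera_info(n);K,R,t=(np.array(i[k]) for k in("mtx","R","t"))
    v,u=np.indices(d.shape);P=np.stack([(u-K[0,2])/K[0,0]*d,(v-K[1,2])/K[1,1]*d,d],-1)
    return (P-t.ravel())@R
def rects(p,d,box,mask):
    pass
E
python3 - <<'E'
from h import *
z=np.load("pics/top0.npz");p,d=z["p"],z["d"]
def c(u,v,w=66,h=100,s=4): return cv2.resize(p[v-h//2:v+h//2,u-w//2:u+w//2],(w*s//1,h*s//1),interpolation=cv2.INTER_CUBIC)
a=np.hstack([c(147,232,50,92,3),c(410,228,50,92,3),c(345,230,50,140,3)[:276] if 0 else c(343,184,50,92,3),c(347,271,50,92,3)])
b=cv2.resize(p[145:245,180:330],(600,400),interpolation=cv2.INTER_CUBIC)[:310]
b=np.hstack([cv2.resize(p[150:228,185:295],(440,312),interpolation=cv2.INTER_CUBIC),cv2.resize(p[245:285,195:215],(156,312),interpolation=cv2.INTER_CUBIC)])
b=np.hstack([b,np.zeros((312,600-b.shape[1],3),np.uint8)])
cv2.imwrite("pics/mos.png",np.vstack([a,b]))
W=cloud(d)
for n,(u,v) in dict(tl=(147,232),tr=(410,228),relay=(206,185),cap=(210,264),conn=(276,181),c1=(343,184),c2=(347,271),hs=(282,271),mat=(300,200)).items(): print(n,np.round(W[v,u],4),d[v,u])
E
```

```text
tl [0.5335 0.3233 0.0146] 1.1977174
tr [ 0.5376 -0.3111  0.0157] 1.1859515
relay [0.644  0.1772 0.0354] 1.1850721
cap [0.4558 0.1658 0.0418] 1.1604933
conn [0.6533 0.0094 0.0264] 1.1920395
c1 [ 0.6438 -0.1512  0.0299] 1.184865
c2 [ 0.4369 -0.1561  0.032 ] 1.1628199
hs [ 0.4372 -0.003   0.0095] 1.187875
mat [ 0.61   -0.0488 -0.0041] 1.2171574
```

View pics/mos.png

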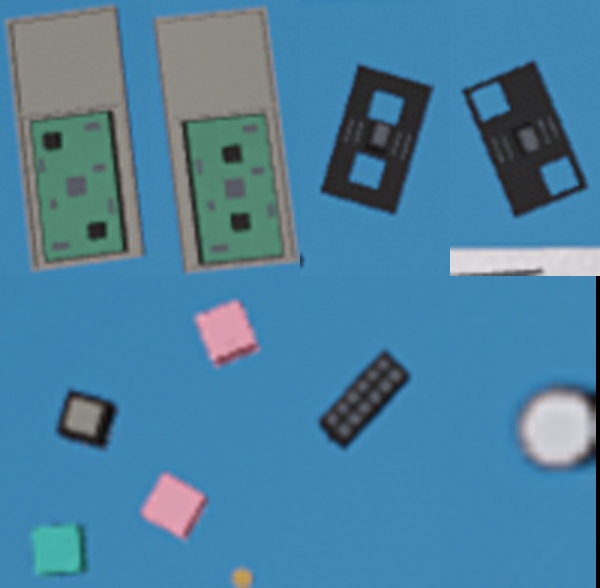

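The left tray is diagonal and the right tray is inline. The upper cover (343,184) is inline and the lower one (347,271) is diagonal. The black relay with the grey top is at (206,185). Next I'll fit silhouettes of the known sizes to get poses.

```bash
cat >> h.py <<'E'
from scipy.optimize import minimize
S=4
def proj(P,n="top"):
    i=cams.camera_info(n)
    return cv2.projectPoints(np.asarray(P,float),cv2.Rodrigues(np.array(i["R"],float))[0],np.array(i["t"],float),np.array(i["mtx"],float),None)[0][:,0]
def box(l,w,h,z0=0,cx=0,cy=0): return np.array([[cx+a*l/2,cy+b*w/2,z] for a in(-1,1) for b in(-1,1) for z in(z0,z0+h)])/1000
def cyl(d,h): a=np.arange(0,2*np.pi,.2);return np.array([[d/2*np.cos(t),d/2*np.sin(t),z] for t in a for z in(0,h)])/1000
def fit(p,uv,boxes,x0,zoff=0,win=60,n="top"):
    u,v=uv;u0,v0=max(u-win,0),max(v-win,0);q=p[v0:v+win,u0:u+win].astype(np.int16)
    f=cv2.resize((q[...,0]-q[...,2]).astype(np.float32),None,fx=S,fy=S,interpolation=cv2.INTER_CUBIC)
    m=(f<55).astype(np.uint8);_,lab=cv2.connectedComponents(m);k=lab[(v-v0)*S,(u-u0)*S]
    if k==0:print("seed on mat",uv)
    m=(lab==k).astype(np.uint8)
    cs=cv2.findContours(m,cv2.RETR_EXTERNAL,cv2.CHAIN_APPROX_NONE)[0];m=cv2.drawContours(np.zeros_like(m),cs,-1,1,-1)
    def ren(x):
        c,s=np.cos(x[2]),np.sin(x[2]);o=np.zeros_like(m)
        for b in boxes:
            P=np.c_[b[:,0]*c-b[:,1]*s+x[0],b[:,0]*s+b[:,1]*c+x[1],b[:,2]+zoff]
            h=cv2.convexHull((((proj(P,n)-[u0,v0]+.5)*S-.5)).astype(np.float32))
            cv2.fillConvexPoly(o,np.round(h*16).astype(np.int32),1,shift=4)
        return o
    def cost(x): o=ren(x);return 1-(o&m).sum()/max((o|m).sum(),1)
    best=min((minimize(cost,[x0[0],x0[1],a],method="Nelder-Mead",options=dict(initial_simplex=[[x0[0],x0[1],a],[x0[0]+.008,x0[1],a],[x0[0],x0[1]+.008,a],[x0[0],x0[1],a+.15]],xatol=1e-4,fatol=1e-5)) for a in (x0[2]-.2,x0[2],x0[2]+.2)),key=lambda b:b.fun)
    return np.array([best.x[0],best.x[1],np.degrees(best.x[2])]),1-best.fun
TR=[box(206,90,13),box(112,62,16,0,-40,0)];CV=[box(110,64,8),box(22,16,32)]
E
cat > m.py <<'E'
from h import *
z=np.load("pics/top0.npz");p=z["p"]
for n,uv,b,a,w in [("dia",(147,245),TR,5,70),("inl",(410,240),TR,5,70),("c_inl",(343,173),CV,-20,50),("c_dia",(345,260),CV,20,50),("relay",(206,185),[box(28,28,30)],-15,20),("cap",(210,264),[cyl(25,40)],0,20),("conn",(276,181),[box(60,22,28)],-45,30),("hs",(282,271),[box(44,34,24)],90,30)]:
    w0=pix2w(*uv,.02)
    x,i=fit(p,uv,b,[w0[0],w0[1],np.radians(a)],win=w);print(n,np.round(x,4),round(i,3))
E
python3 m.py
```

```text
dia [0.5355 0.327  7.0918] 0.976
inl [ 0.5386 -0.3128  5.128 ] 0.981
seed on mat (343, 173)
c_inl [ 0.6329 -0.1967 66.5794] 0.146
c_dia [ 0.4365 -0.1579 21.8899] 0.94
relay [  0.6456   0.1799 -23.0152] 0.839
cap [0.4557 0.1672 2.0205] 0.862Traceback (most recent call last):
  File "m.py", line 5, in <module>
    x,i=fit(p,uv,b,[w0[0],w0[1],np.radians(a)],win=w);print(n,np.round(x,4),round(i,3))
        ~~~^^^^^^^^^^^^^^^^^^^^^^^^^^^^^^^^^^^^^^^^^^
  File "h.py", line 35, in fit
    best=min((minimize(cost,[x0[0],x0[1],a],method="Nelder-Mead",options=dict(initial_simplex=[[x0[0],x0[1],a],[x0[0]+.008,x0[1],a],[x0[0],x0[1]+.008,a],[x0[0],x0[1],a+.15]],xatol=1e-4,fatol=1e-5)) for a in (x0[2]-.2,x0[2],x0[2]+.2)),key=lambda b:b.fun)
  File "h.py", line 35, in <genexpr>
    best=min((minimize(cost,[x0[0],x0[1],a],method="Nelder-Mead",options=dict(initial_simplex=[[x0[0],x0[1],a],[x0[0]+.008,x0[1],a],[x0[0],x0[1]+.008,a],[x0[0],x0[1],a+.15]],xatol=1e-4,fatol=1e-5)) for a in (x0[2]-.2,x0[2],x0[2]+.2)),key=lambda b:b.fun)
              ~~~~~~~~^^^^^^^^^^^^^^^^^^^^^^^^^^^^^^^^^^^^^^^^^^^^^^^^^^^^^^^^^^^^^^^^^^^^^^^^^^^^^^^^^^^^^^^^^^^^^^^^^^^^^^^^^^^^^^^^^^^^^^^^^^^^^^^^^^^^^^^^^^^^^^^^^^^^^^^^^^^^^^^^^^^^^^^^^^^^^^^
    res = _minimize_neldermead(fun, x0, args, callback, bounds=bounds,
                               **options)
    fxr = func(xr)
    fx = function(np.copy(x), *(wrapper_args + args))
  File "h.py", line 34, in cost
    def cost(x): o=ren(x);return 1-(o&m).sum()/max((o|m).sum(),1)
                   ~~~^^^
  File "h.py", line 31, in ren
    h=cv2.convexHull((((proj(P,n)-[u0,v0]+.5)*S-.5)).astype(np.float32))
                        ~~~~^^^^^
  File "h.py", line 16, in proj
    i=cams.camera_info(n)
ValueError: time passes only in moves, steps and waits
```

```bash
sed -i 's/^import cv2,numpy as np/import cv2,numpy as np,functools\ncinfo=functools.cache(lambda n:cams.camera_info(n))/; s/i=cams.camera_info(n)/i=cinfo(n)/' h.py; sed -i 's/(343,173)/(343,183)/' m.py
sed -i 's/m=(f<55)/m=(f<T)/; s/^S=4/S=4;T=55/' h.py
sed -i 's/^z=np.load.*/&\nq=p.astype(int);print("mat B-R",q[200,300],q[185,206],q[180,215],q[183:188,196:216,0]-q[183:188,196:216,2])/' m.py
python3 m.py
```

```text
mat B-R [181 137  66] [132 137 141] [179 133  62] [[116 116 118 116  84  -2 -12 -10  -9  -8 -10 -10 -10 -10  -7  -4  -5  24
   75 118]
 [116 117 118 114  55 -11 -12  -9 -10  -9  -9 -10  -9  -9  -4  -2   2  43
   92 119]
 [118 117 118 107  29 -13 -11 -10  -9  -9  -9  -9  -9  -8  -2  -5  11  72
  111 118]
 [117 118 116  89   6 -13 -11  -9  -9  -9 -10 -10 -10  -7  -3  -3  22  83
  121 119]
 [117 119 113  76   1 -11 -10 -10 -10 -10  -9 -10  -9  -3  -3   3  44  89
  120 118]]
dia [0.5355 0.327  7.0918] 0.976
inl [ 0.5386 -0.3128  5.128 ] 0.981
c_inl [  0.6478  -0.155  -17.8068] 0.937
c_dia [ 0.4365 -0.1579 21.8899] 0.94
relay [  0.6456   0.1799 -23.0152] 0.839
cap [0.4557 0.1672 2.0205] 0.862
conn [ 6.56000e-01  1.17000e-02 -4.22528e+01] 0.855
hs [ 4.37900e-01 -2.40000e-03  9.43351e+01] 0.975
```

Call:
{"api": "play_rows", "payload": {"commands": "0.3 0.3 0 0 0 -0.2;0.74 0.78 -0.15 0 0 -0.27;0.74 0.78 -0.15 0 0 -0.27;0.74 0.78 -0.15 0 0 -0.27;0.74 0.78 -0.15 0 0 -0.27;0.74 0.78 -0.15 0 0 -0.27;0.74 0.78 -0.15 0 0 -0.27;0.74 0.78 -0.15 0 0 -0.27;0.74 0.78 -0.15 0 0 -0.27;0.74 0.78 -0.15 0 0 -0.27;0.74 0.78 -0.15 0 0 -0.27;0.74 0.78 -0.15 0 0 -0.27;0.74 0.78 -0.15 0 0 -0.27;0.74 0.78 -0.15 0 0 -0.27;0.74 0.78 -0.15 0 0 -0.27;0.74 0.78 -0.15 0 0 -0.27;0.74 0.78 -0.15 0 0 -0.27;0.74 0.78 -0.15 0 0 -0.24;0 0 0 0 0 0;0 0 0 0 0 0", "grip": 50}}

```text
time_s: 2.1
tcp_pos: [0.6317, -0.1673, 0.1451]
ee_rot: [[-0.953, 0.304, -0.002], [0.304, 0.953, 0.0], [0.002, -0.0, -1.0]]
wrist_force: [0.0, 0.1, 0.1]
gripper_width: 0.58
gripper_force: 0.0
```

Call:
{"api": "play_rows", "payload": {"commands": "0.54 0.41 -0.5 0 0 0;0 0 -0.8 0 0 0;0 0 -0.8 0 0 0;0 0 -0.8 0 0 0;0 0 -0.8 0 0 0;0 0 -0.3 0 0 0;0 0 0 0 0 0;0 0 0 0 0 0"}}

```text
time_s: 2.9
tcp_pos: [0.6488, -0.1562, 0.0273]
ee_rot: [[-0.952, 0.305, 0.002], [0.305, 0.952, -0.0], [-0.002, 0.0, -1.0]]
wrist_force: [0.3, -0.2, 0.0]
gripper_width: 0.573
gripper_force: 0.0
```

```bash
python3 - <<'E'
from h import *
p,d=cams.capture("scene");print(r.sense()["tcp_pos"])
cv2.imwrite("pics/s1.png",np.hstack([cv2.resize(p[130:280,150:300],(560,560),interpolation=cv2.INTER_CUBIC)]))
E
```

```text
[ 0.64913689 -0.15607361  0.02771889]
```

View pics/s1.png

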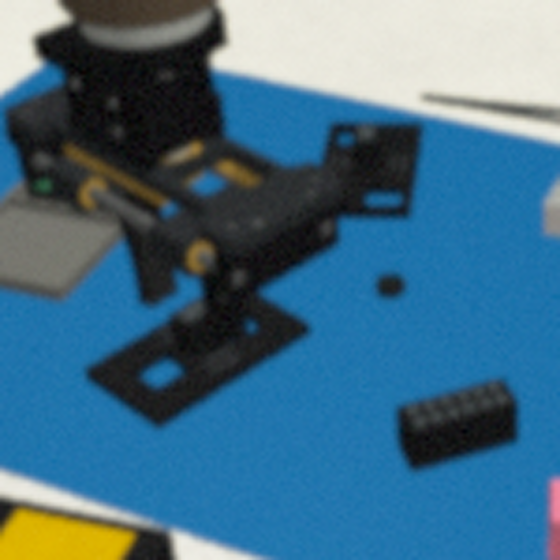

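The gripper straddles the block and the cover is well centred under it, so I'll descend and close.

Call:
{"api": "play_rows", "payload": {"commands": "-0.03 0.02 -0.25 0 0 0;0 0 -0.23 0 0 0;0 0 0 0 0 0"}}

```text
time_s: 3.25
tcp_pos: [0.6463, -0.1549, 0.0105]
ee_rot: [[-0.952, 0.306, -0.002], [0.306, 0.952, 0.0], [0.002, -0.0, -1.0]]
wrist_force: [-1.0, -1.0, 0.1]
gripper_width: 0.573
gripper_force: 0.0
```

Call:
{"api": "play_rows", "payload": {"commands": "0 0 0 0 0 0;0 0 0 0 0 0;0 0 0 0 0 0;0 0 0 0 0 0;0 0 0 0 0 0;0 0 0 0 0 0;0 0 0.2 0 0 0;0 0 0.6 0 0 0;0 0 0.8 0 0 0;0 0 0.8 0 0 0;0 0 0.4 0 0 0;0 0 0 0 0 0;0 0 0 0 0 0", "grip": 0}}

```text
time_s: 4.55
tcp_pos: [0.6466, -0.1548, 0.0948]
ee_rot: [[-0.952, 0.306, -0.001], [0.306, 0.952, 0.001], [0.001, 0.0, -1.0]]
wrist_force: [-0.8, 0.5, -1.5]
gripper_width: 0.18
gripper_force: 30.0
```

```bash
python3 - <<'E'
from h import *
p,d=cams.capture("scene");print(r.sense()["tcp_pos"])
cv2.imwrite("pics/s2.png",np.hstack([cv2.resize(p[100:280,120:300],(560,560),interpolation=cv2.INTER_CUBIC)]))
E
```

```text
[ 0.64623754 -0.15481302  0.09416531]
```

View pics/s2.png

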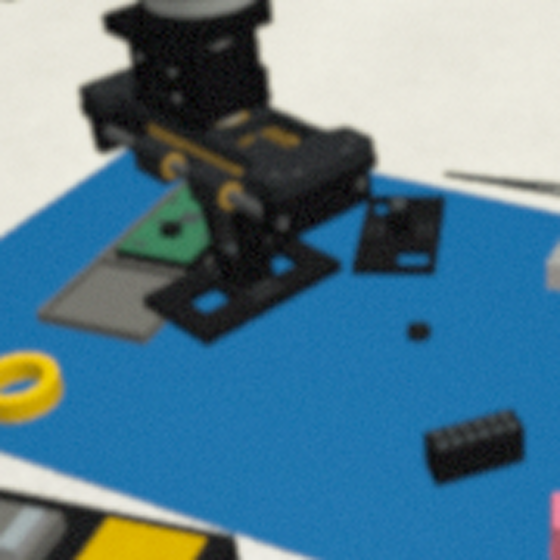

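The cover is held level (15.7 mm on the block). Now I'll carry it above tray_inline's board.

Call:
{"api": "play_rows", "payload": {"commands": "-0.3 -0.33 0 0 0 0.17;-0.62 -0.67 0 0 0 0.33;-0.62 -0.67 0 0 0 0.33;-0.62 -0.67 0 0 0 0.33;-0.62 -0.67 0 0 0 0.33;-0.62 -0.67 0 0 0 0.33;-0.62 -0.67 0 0 0 0.33;-0.62 -0.67 0 0 0 0.33;-0.3 -0.36 0 0 0 0.19;0 0 -0.5 0 0 0;0 0 -0.5 0 0 0;0 0 0 0 0 0;0 0 0 0 0 0;0 0 0 0 0 0"}}

```text
time_s: 6.0
tcp_pos: [0.4995, -0.3165, 0.0659]
ee_rot: [[-0.996, -0.091, 0.0], [-0.091, 0.996, -0.0], [-0.0, -0.0, -1.0]]
wrist_force: [0.3, -0.3, -0.8]
gripper_width: 0.181
gripper_force: 30.0
```

```bash
python3 - <<'E'
from h import *
import time
s=r.sense();print(s["tcp_pos"],np.degrees(np.arctan2(s["ee_rot"][1,1],s["ee_rot"][0,1]))-90)
p,d=cams.capture("scene");cv2.imwrite("pics/s3.png",cv2.resize(p[110:230,110:270],(800,600),interpolation=cv2.INTER_CUBIC))
E
```

```text
[ 0.4994839  -0.31646389  0.06590709] 5.200290220459877
```

View pics/s3.png

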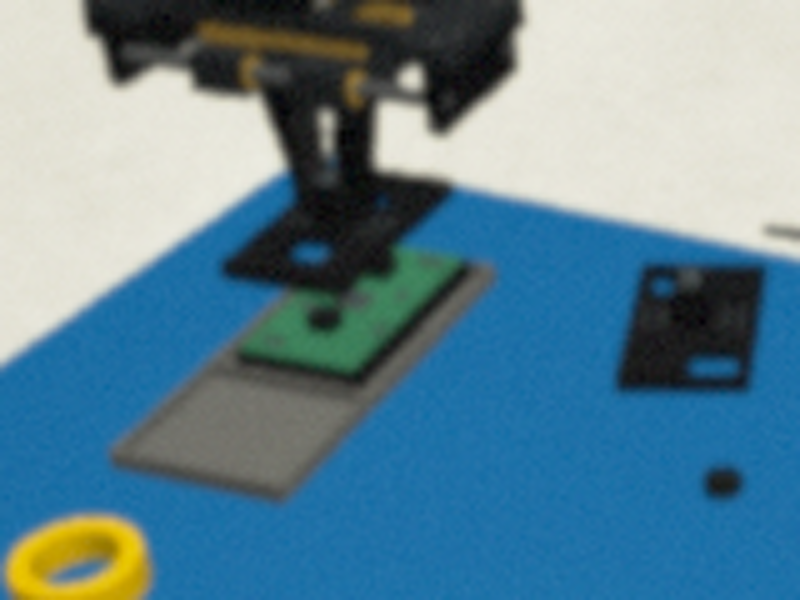

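The cover hangs above the board, parallel to it, so I'll lower it.

Call:
{"api": "play_rows", "payload": {"commands": "-0.05 0 -0.3 0 0 0;0 0 -0.4 0 0 0;0 0 -0.3 0 0 0;0 0 -0.15 0 0 0;0 0 -0.1 0 0 0;0 0 0 0 0 0;0 0 0 0 0 0"}}

```text
time_s: 6.75
tcp_pos: [0.4979, -0.3165, 0.0282]
ee_rot: [[-0.996, -0.09, 0.001], [-0.09, 0.996, -0.0], [-0.001, -0.0, -1.0]]
wrist_force: [0.2, -0.7, 0.0]
gripper_width: 0.177
gripper_force: 30.0
```

Call:
{"api": "play_rows", "payload": {"commands": "0 0 -0.04 0 0 0;0 0 0 0 0 0;0 0 0 0 0 0"}}

```text
time_s: 7.05
tcp_pos: [0.498, -0.3166, 0.0277]
ee_rot: [[-0.996, -0.09, 0.001], [-0.09, 0.996, -0.001], [-0.001, -0.001, -1.0]]
wrist_force: [-1.5, 0.7, 4.7]
gripper_width: 0.181
gripper_force: 30.0
```

Call:
{"api": "play_rows", "payload": {"commands": "0 0 0 0 0 0;0 0 0 0 0 0;0 0 0 0 0 0;0 0 0 0 0 0;0 0 0.5 0 0 0;0 0 0.8 0 0 0;0 0 0.8 0 0 0;0 0.4 0.4 0 0 0;0 0.7 0 0 0 0.3;-0.2 0.7 0 0 0 0.3;-0.2 0.7 0 0 0 0.3;-0.3 0.7 0 0 0 0.3;-0.3 0.7 0 0 0 0.3;-0.3 0.7 0 0 0 0.3;-0.3 0.7 0 0 0 0.15;0 0 0 0 0 0;0 0 0 0 0 0", "grip": 50}}

```text
time_s: 8.75
tcp_pos: [0.4496, -0.1569, 0.1019]
ee_rot: [[-0.927, -0.375, 0.0], [-0.375, 0.927, -0.0], [-0.0, -0.0, -1.0]]
wrist_force: [-0.2, 0.3, -0.8]
gripper_width: 0.573
gripper_force: 0.0
```

```bash
python3 - <<'E'
from h import *
s=r.sense();print(s["tcp_pos"],np.degrees(np.arctan2(s["ee_rot"][1,1],s["ee_rot"][0,1]))-90)
p,d=cams.capture("scene");cv2.imwrite("pics/s4.png",cv2.resize(p[130:210,120:280],(800,400),interpolation=cv2.INTER_CUBIC))
E
```

```text
[ 0.44956371 -0.15685037  0.1019412 ] 21.998311817017296
```

View pics/s4.png

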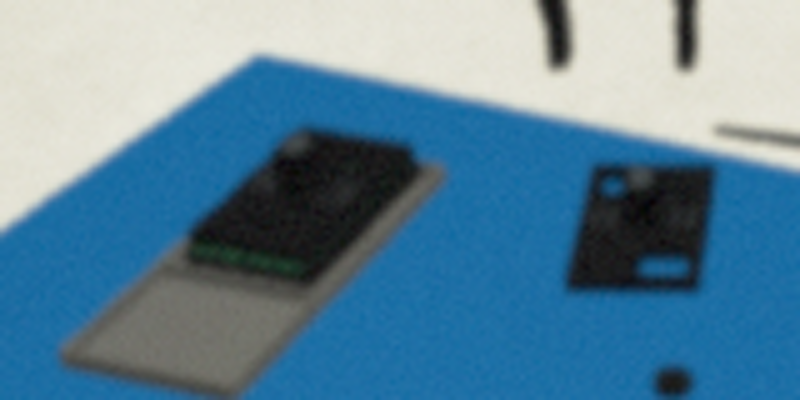

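The inline cover lies flat on its board: contact came at the expected height and it sits square. Next is the diagonal cover.

Call:
{"api": "play_rows", "payload": {"commands": "-0.44 -0.03 -0.2 0 0 0;0 0 -0.7 0 0 0;0 0 -0.8 0 0 0;0 0 -0.6 0 0 0;0 0 -0.4 0 0 0;0 0 -0.3 0 0 0;0 0 0 0 0 0;0 0 0 0 0 0"}}

```text
time_s: 9.6
tcp_pos: [0.4368, -0.1586, 0.012]
ee_rot: [[-0.928, -0.373, 0.0], [-0.373, 0.928, -0.0], [-0.0, -0.0, -1.0]]
wrist_force: [-0.3, -0.1, 0.5]
gripper_width: 0.575
gripper_force: 0.0
```

Call:
{"api": "play_rows", "payload": {"commands": "0 0 0 0 0 0;0 0 0 0 0 0;0 0 0 0 0 0;0 0 0 0 0 0;0 0 0 0 0 0;0 0 0 0 0 0;0 0 0.2 0 0 0;0 0 0.6 0 0 0;0 0 0.8 0 0 0;0 0 0.8 0 0 0;0 0 0.4 0 0 0;0 0 0 0 0 0;0 0 0 0 0 0", "grip": 0}}

```text
time_s: 10.9
tcp_pos: [0.436, -0.1582, 0.0958]
ee_rot: [[-0.928, -0.373, -0.0], [-0.373, 0.928, 0.0], [0.0, 0.0, -1.0]]
wrist_force: [-0.1, -0.6, -0.7]
gripper_width: 0.18
gripper_force: 30.0
```

Call:
{"api": "play_rows", "payload": {"commands": "0.1 0.5 0 0 0 -0.06;0.11 0.93 0 0 0 -0.1;0.11 0.93 0 0 0 -0.1;0.11 0.93 0 0 0 -0.1;0.11 0.93 0 0 0 -0.1;0.11 0.93 0 0 0 -0.1;0.11 0.93 0 0 0 -0.1;0.11 0.93 0 0 0 -0.1;0.11 0.93 0 0 0 -0.1;0.11 0.93 0 0 0 -0.1;0.11 0.93 0 0 0 -0.1;0.11 0.93 0 0 0 -0.1;0.11 0.93 0 0 0 -0.1;0.11 0.93 0 0 0 -0.1;0.11 0.93 0 0 0 -0.1;0.11 0.93 0 0 0 -0.1;0.11 0.93 0 0 0 -0.1;0.13 0.63 0 0 0 -0.06;0 0 0 0 0 0;0 0 0 0 0 0"}}

```text
time_s: 12.9
tcp_pos: [0.4951, 0.3213, 0.0942]
ee_rot: [[-0.992, -0.125, -0.003], [-0.125, 0.992, -0.002], [0.003, -0.002, -1.0]]
wrist_force: [-0.8, 0.2, -1.2]
gripper_width: 0.185
gripper_force: 30.0
```

Call:
{"api": "play_rows", "payload": {"commands": "0 0 -0.5 0 0 0;0 0 -0.3 0 0 0;0 0 0 0 0 0;0 0 0 0 0 0;0 0 0 0 0 0"}}

```text
time_s: 13.4
tcp_pos: [0.4964, 0.3219, 0.0725]
ee_rot: [[-0.992, -0.124, 0.001], [-0.124, 0.992, 0.001], [-0.001, 0.0, -1.0]]
wrist_force: [-0.8, 0.5, -1.3]
gripper_width: 0.182
gripper_force: 30.0
```

Call:
{"api": "play_rows", "payload": {"commands": "0 0 -0.4 0 0 0;0 0 -0.4 0 0 0;0 0 -0.3 0 0 0;0 0 -0.2 0 0 0;0 0 -0.14 0 0 0;0 0 0 0 0 0;0 0 0 0 0 0"}}

```text
time_s: 14.1
tcp_pos: [0.4962, 0.3222, 0.0287]
ee_rot: [[-0.992, -0.125, 0.0], [-0.125, 0.992, 0.0], [-0.0, 0.0, -1.0]]
wrist_force: [-0.5, -0.9, -0.2]
gripper_width: 0.182
gripper_force: 30.0
```

Call:
{"api": "play_rows", "payload": {"commands": "0 0 -0.05 0 0 0;0 0 0 0 0 0;0 0 0 0 0 0"}}

```text
time_s: 14.4
tcp_pos: [0.4963, 0.3223, 0.0281]
ee_rot: [[-0.992, -0.125, 0.001], [-0.125, 0.992, 0.001], [-0.001, 0.001, -1.0]]
wrist_force: [-1.9, -0.4, 5.7]
gripper_width: 0.181
gripper_force: 30.0
```

Call:
{"api": "play_rows", "payload": {"commands": "0 0 0 0 0 0;0 0 0 0 0 0;0 0 0 0 0 0;0 0 0 0 0 0;0 0 0.5 0 0 0;0 0 0.8 0 0 0;0 0 0.8 0 0 0;0.3 -0.3 0.4 0 0 -0.1;0.5 -0.5 0 0 0 -0.4;0.6 -0.55 0 0 0 -0.4;0.6 -0.55 0 0 0 -0.4;0.6 -0.55 0 0 0 -0.4;0.6 -0.55 0 0 0 -0.4;0.6 -0.55 0 0 0 -0.4;0.6 -0.55 0 0 0 -0.4;0.5 -0.6 0 0 0 -0.2;0 0 0 0 0 0;0 0 0 0 0 0", "grip": 50}}

```text
time_s: 16.2
tcp_pos: [0.643, 0.1798, 0.1013]
ee_rot: [[-0.942, 0.335, -0.001], [0.335, 0.942, -0.0], [0.001, -0.001, -1.0]]
wrist_force: [1.0, -0.1, 0.7]
gripper_width: 0.572
gripper_force: 0.0
```

```bash
python3 - <<'E'
from h import *
import h
s=r.sense();print(s["tcp_pos"],np.degrees(np.arctan2(s["ee_rot"][1,1],s["ee_rot"][0,1]))-90)
p,d=cams.capture("scene");cv2.imwrite("pics/s5.png",np.vstack([cv2.resize(p[200:310,370:530],(800,550),interpolation=cv2.INTER_CUBIC)]))
q=np.load("pics/top0.npz")["p"]
for T in(30,55,80,100):
    h.T=T
    for n,uv,b,x0 in(("relay",(206,185),[box(28,28,30)],[.645,.179,-.3]),("conn",(276,181),[box(60,22,28)],[.655,.011,-.75]),("cap",(210,264),[cyl(25,40)],[.456,.167,0])):
        x,i=fit(q,uv,b,x0,win=30);print(T,n,np.round(x,4),round(i,3))
E
```

```text
[0.64302871 0.17983773 0.10129981] -19.597225846804264
30 relay [  0.6458   0.1799 -28.4089] 0.76
30 conn [ 6.5560e-01  1.0700e-02 -3.9152e+01] 0.78
30 cap [ 0.456  0.167 -2.938] 0.776
55 relay [  0.6458   0.1797 -24.1973] 0.845
55 conn [ 6.55800e-01  1.09000e-02 -4.32123e+01] 0.859
55 cap [ 0.456  0.167 -2.938] 0.867
80 relay [  0.6455   0.1795 -17.4297] 0.928
80 conn [ 6.55800e-01  1.09000e-02 -4.32228e+01] 0.933
80 cap [0.4557 0.1675 2.0807] 0.951
100 relay [  0.6455   0.1796 -16.244 ] 0.968
100 conn [ 6.56200e-01  1.08000e-02 -4.31922e+01] 0.972
100 cap [0.4556 0.1677 4.8088] 0.949
```

View pics/s5.png

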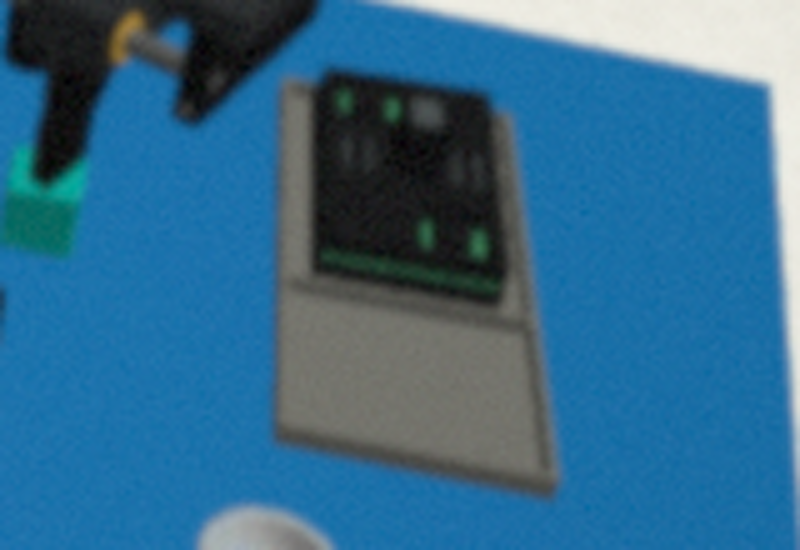

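Diagonal cover seated: both pillars show inside its windows and it lies flat. Now the relay (T=100 fit: yaw about -16.5°).

Call:
{"api": "play_rows", "payload": {"commands": "0.09 0 -0.2 0 0 0.36;0 0 -0.7 0 0 0;0 0 -0.8 0 0 0;0 0 -0.7 0 0 0;0 0 -0.5 0 0 0;0 0 -0.3 0 0 0;0 0 0 0 0 0;0 0 0 0 0 0"}}

```text
time_s: 17.05
tcp_pos: [0.6463, 0.1814, 0.007]
ee_rot: [[-0.96, 0.282, 0.001], [0.282, 0.96, 0.0], [-0.001, 0.001, -1.0]]
wrist_force: [-0.6, 0.6, -0.5]
gripper_width: 0.575
gripper_force: 0.0
```

Call:
{"api": "play_rows", "payload": {"commands": "0 0 0 0 0 0;0 0 0 0 0 0;0 0 0 0 0 0;0 0 0 0 0 0;0 0 0 0 0 0;0 0 0.2 0 0 0;0 0 0.6 0 0 0;0 0 0.8 0 0 0;0 0 0.8 0 0 0;0 0 0.4 0 0 0;0 0 0 0 0 0;0 0 0 0 0 0", "grip": 0}}

```text
time_s: 18.25
tcp_pos: [0.6451, 0.1808, 0.0895]
ee_rot: [[-0.959, 0.283, -0.001], [0.283, 0.959, -0.0], [0.001, -0.0, -1.0]]
wrist_force: [-0.3, -0.3, -1.2]
gripper_width: 0.318
gripper_force: 30.0
```

Call:
{"api": "play_rows", "payload": {"commands": "-0.08 -0.5 0 0 0 0.05;-0.12 -0.96 0 0 0 0.15;-0.12 -0.96 0 0 0 0.15;-0.12 -0.96 0 0 0 0.15;-0.12 -0.96 0 0 0 0.15;-0.12 -0.96 0 0 0 0.15;-0.12 -0.96 0 0 0 0.15;-0.12 -0.96 0 0 0 0.15;-0.12 -0.96 0 0 0 0.15;-0.12 -0.96 0 0 0 0.15;-0.12 -0.96 0 0 0 0.15;-0.12 -0.96 0 0 0 0.15;-0.12 -0.96 0 0 0 0.15;-0.12 -0.96 0 0 0 0.15;-0.12 -0.96 0 0 0 0.15;-0.12 -0.96 0 0 0 0.15;-0.12 -0.96 0 0 0 0.15;-0.09 -0.46 0 0 0 0.05;0 0 0 0 0 0;0 0 0 0 0 0"}}

```text
time_s: 20.25
tcp_pos: [0.5823, -0.3083, 0.0894]
ee_rot: [[-0.996, -0.088, -0.001], [-0.088, 0.996, 0.001], [0.001, 0.001, -1.0]]
wrist_force: [-0.0, 0.2, -1.2]
gripper_width: 0.319
gripper_force: 30.0
```

Call:
{"api": "play_rows", "payload": {"commands": "0 0 -0.4 0 0 0;0 0 -0.7 0 0 0;0 0 -0.6 0 0 0;0 0 -0.4 0 0 0;0 0 -0.2 0 0 0;0 0 0 0 0 0;0 0 0 0 0 0;0 0 0 0 0 0"}}

```text
time_s: 21.05
tcp_pos: [0.5838, -0.3088, 0.0223]
ee_rot: [[-0.996, -0.089, 0.002], [-0.089, 0.996, -0.001], [-0.002, -0.001, -1.0]]
wrist_force: [0.8, -0.2, -0.2]
gripper_width: 0.321
gripper_force: 30.0
```

Call:
{"api": "play_rows", "payload": {"commands": "0 0 -0.2 0 0 0;0 0 -0.14 0 0 0;0 0 -0.04 0 0 0;0 0 0 0 0 0;0 0 0 0 0 0"}}

```text
time_s: 21.55
tcp_pos: [0.583, -0.3086, 0.0098]
ee_rot: [[-0.996, -0.089, -0.0], [-0.089, 0.996, 0.0], [0.0, 0.0, -1.0]]
wrist_force: [0.3, 1.1, -0.4]
gripper_width: 0.319
gripper_force: 30.0
```

Call:
{"api": "play_rows", "payload": {"commands": "0 0 -0.03 0 0 0;0 0 0 0 0 0;0 0 0 0 0 0"}}

```text
time_s: 21.85
tcp_pos: [0.5831, -0.3086, 0.0098]
ee_rot: [[-0.996, -0.089, 0.0], [-0.089, 0.996, -0.0], [-0.0, -0.0, -1.0]]
wrist_force: [-1.5, 2.3, 5.9]
gripper_width: 0.319
gripper_force: 30.0
```

Call:
{"api": "play_rows", "payload": {"commands": "0 0 0 0 0 0;0 0 0 0 0 0;0 0 0 0 0 0;0 0 0 0 0 0;0 0 0.5 0 0 0;0 0 0.8 0 0 0;0 0 0.8 0 0 0;0 0 0.7 0 0 0;0 0 0.2 0 0 0", "grip": 44}}

```text
time_s: 22.75
tcp_pos: [0.5849, -0.3093, 0.1031]
ee_rot: [[-0.996, -0.089, 0.006], [-0.089, 0.996, -0.002], [-0.006, -0.003, -1.0]]
wrist_force: [0.1, 0.4, 0.5]
gripper_width: 0.509
gripper_force: 0.0
```

Call:
{"api": "play_rows", "payload": {"commands": "-0.12 0.5 0 0 0 0;-0.25 0.93 0 0 0 0;-0.25 0.93 0 0 0 0;-0.25 0.93 0 0 0 0;-0.25 0.93 0 0 0 0;-0.25 0.93 0 0 0 0;-0.25 0.93 0 0 0 0;-0.25 0.93 0 0 0 0;-0.25 0.93 0 0 0 0;-0.25 0.93 0 0 0 0;-0.25 0.93 0 0 0 0;-0.25 0.93 0 0 0 0;-0.25 0.93 0 0 0 0;-0.25 0.93 0 0 0 0;-0.25 0.93 0 0 0 0;-0.25 0.93 0 0 0 0;-0.25 0.93 0 0 0 0;-0.12 0.5 0 0 0 0;0 0 0 0 0 0;0 0 0 0 0 0"}}

```text
time_s: 24.75
tcp_pos: [0.4548, 0.1676, 0.0983]
ee_rot: [[-0.996, -0.09, -0.002], [-0.09, 0.996, -0.001], [0.002, -0.001, -1.0]]
wrist_force: [0.8, -0.0, 0.2]
gripper_width: 0.509
gripper_force: 0.0
```

```bash
python3 - <<'E'
from h import *
s=r.sense();print(s["tcp_pos"],s["gripper_width"]*87)
p,d=cams.capture("scene");cv2.imwrite("pics/s6.png",np.hstack([cv2.resize(p[140:220,120:220],(400,320),interpolation=cv2.INTER_CUBIC),cv2.resize(p[160:240,330:430],(400,320),interpolation=cv2.INTER_CUBIC)]))
E
```

```text
[0.4547595  0.16758307 0.09825124] 44.24472653877383
```

View pics/s6.png

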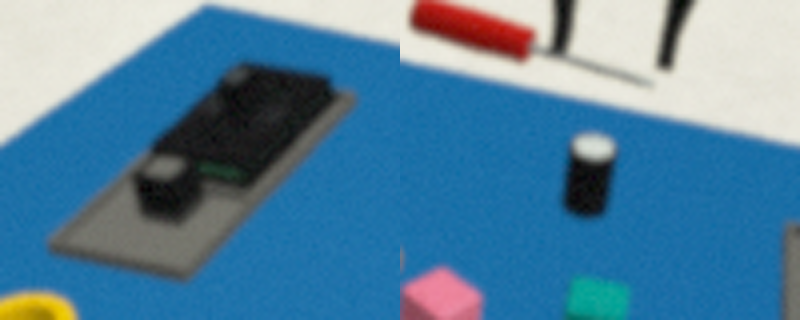

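The relay stands upright in the compartment, on the cover side, leaving room for the capacitor. Now the capacitor.

Call:
{"api": "play_rows", "payload": {"commands": "0.03 0 -0.2 0 0 0;0 0 -0.7 0 0 0;0 0 -0.8 0 0 0;0 0 -0.6 0 0 0;0 0 -0.4 0 0 0;0 0 -0.2 0 0 0;0 0 0 0 0 0;0 0 0 0 0 0"}}

```text
time_s: 25.6
tcp_pos: [0.4571, 0.1676, 0.0122]
ee_rot: [[-0.996, -0.088, 0.0], [-0.088, 0.996, 0.0], [-0.0, 0.0, -1.0]]
wrist_force: [-0.0, -0.1, -0.1]
gripper_width: 0.504
gripper_force: 0.0
```

Call:
{"api": "play_rows", "payload": {"commands": "0 0 0 0 0 0;0 0 0 0 0 0;0 0 0 0 0 0;0 0 0 0 0 0;0 0 0 0 0 0;0 0 0.2 0 0 0;0 0 0.6 0 0 0;0 0 0.8 0 0 0;0 0 0.8 0 0 0;0 0 0.4 0 0 0;0 0 0 0 0 0;0 0 0 0 0 0", "grip": 0}}

```text
time_s: 26.8
tcp_pos: [0.4564, 0.1676, 0.0958]
ee_rot: [[-0.996, -0.088, -0.0], [-0.088, 0.996, 0.0], [0.0, 0.0, -1.0]]
wrist_force: [-0.1, -0.4, 0.0]
gripper_width: 0.282
gripper_force: 30.0
```

Call:
{"api": "play_rows", "payload": {"commands": "0.16 -0.45 0 0 0 0;0.32 -0.93 0 0 0 0;0.32 -0.93 0 0 0 0;0.32 -0.93 0 0 0 0;0.32 -0.93 0 0 0 0;0.32 -0.93 0 0 0 0;0.32 -0.93 0 0 0 0;0.32 -0.93 0 0 0 0;0.32 -0.93 0 0 0 0;0.32 -0.93 0 0 0 0;0.32 -0.93 0 0 0 0;0.32 -0.93 0 0 0 0;0.32 -0.93 0 0 0 0;0.32 -0.93 0 0 0 0;0.32 -0.93 0 0 0 0;0.32 -0.93 0 0 0 0;0.32 -0.93 0 0 0 0;0.16 -0.45 0 0 0 0;0 0 0 0 0 0;0 0 0 0 0 0"}}

```text
time_s: 28.8
tcp_pos: [0.619, -0.3054, 0.0947]
ee_rot: [[-0.996, -0.088, -0.002], [-0.088, 0.996, 0.001], [0.002, 0.001, -1.0]]
wrist_force: [-0.1, -0.0, 0.2]
gripper_width: 0.276
gripper_force: 30.0
```

Call:
{"api": "play_rows", "payload": {"commands": "0 0 -0.3 0 0 0;0 0 -0.5 0 0 0;0 0 -0.2 0 0 0;0 0 0 0 0 0;0 0 0 0 0 0"}}

```text
time_s: 29.3
tcp_pos: [0.62, -0.3053, 0.0657]
ee_rot: [[-0.996, -0.089, -0.001], [-0.089, 0.996, -0.0], [0.001, -0.0, -1.0]]
wrist_force: [0.8, -0.3, -0.1]
gripper_width: 0.282
gripper_force: 30.0
```

Call:
{"api": "play_rows", "payload": {"commands": "0 0 -0.4 0 0 0;0 0 -0.5 0 0 0;0 0 -0.4 0 0 0;0 0 -0.2 0 0 0;0 0 -0.15 0 0 0;0 0 0 0 0 0;0 0 0 0 0 0"}}

```text
time_s: 30.0
tcp_pos: [0.6203, -0.3057, 0.0166]
ee_rot: [[-0.996, -0.089, 0.001], [-0.089, 0.996, -0.0], [-0.001, -0.0, -1.0]]
wrist_force: [0.3, -0.4, -0.3]
gripper_width: 0.279
gripper_force: 30.0
```

Call:
{"api": "play_rows", "payload": {"commands": "0 0 -0.04 0 0 0;0 0 0 0 0 0;0 0 0 0 0 0"}}

```text
time_s: 30.3
tcp_pos: [0.6202, -0.3057, 0.0155]
ee_rot: [[-0.996, -0.089, 0.001], [-0.089, 0.996, -0.0], [-0.001, -0.0, -1.0]]
wrist_force: [-0.0, 0.7, 0.7]
gripper_width: 0.278
gripper_force: 30.0
```

Call:
{"api": "play_rows", "payload": {"commands": "0 0 -0.02 0 0 0;0 0 0 0 0 0;0 0 0 0 0 0;0 0 0 0 0 0;0 0 0.5 0 0 0;0 0 0.8 0 0 0;0 0 0.8 0 0 0;0 0 0.7 0 0 0;0 0 0 0 0 0", "grip": 42}}

```text
time_s: 31.2
tcp_pos: [0.6225, -0.3066, 0.1041]
ee_rot: [[-0.996, -0.09, 0.008], [-0.09, 0.996, -0.003], [-0.008, -0.004, -1.0]]
wrist_force: [1.0, 0.0, -0.2]
gripper_width: 0.483
gripper_force: 0.0
```

Call:
{"api": "play_rows", "payload": {"commands": "0.05 0.4 0 0 0 -0.2;0.1 0.85 0 0 0 -0.45;0.1 0.85 0 0 0 -0.45;0.1 0.85 0 0 0 -0.45;0.1 0.85 0 0 0 -0.45;0.1 0.85 0 0 0 -0.45;0.1 0.85 0 0 0 -0.45;0.1 0.85 0 0 0 -0.45;0.1 0.85 0 0 0 -0.45;0.1 0.85 0 0 0 -0.45;0.1 0.85 0 0 0 -0.45;0.1 0.85 0 0 0 -0.45;0.1 0.8 0 0 0 -0.47;0 0 0 0 0 0;0 0 0 0 0 0"}}

```text
time_s: 32.7
tcp_pos: [0.6571, 0.0113, 0.0984]
ee_rot: [[-0.73, 0.683, -0.001], [0.683, 0.73, -0.0], [0.0, -0.001, -1.0]]
wrist_force: [0.2, 0.5, -0.4]
gripper_width: 0.48
gripper_force: 0.0
```

```bash
python3 - <<'E'
from h import *
s=r.sense();print(s["tcp_pos"],s["gripper_width"]*87,np.degrees(np.arctan2(s["ee_rot"][1,1],s["ee_rot"][0,1]))-90)
p,d=cams.capture("scene");cv2.imwrite("pics/s7.png",np.hstack([cv2.resize(p[140:220,120:220],(400,320),interpolation=cv2.INTER_CUBIC),cv2.resize(p[190:270,230:330],(400,320),interpolation=cv2.INTER_CUBIC)]))
E
```

```text
[0.65714828 0.01127771 0.09838832] 41.780649659337676 -43.116118094797685
```

View pics/s7.png

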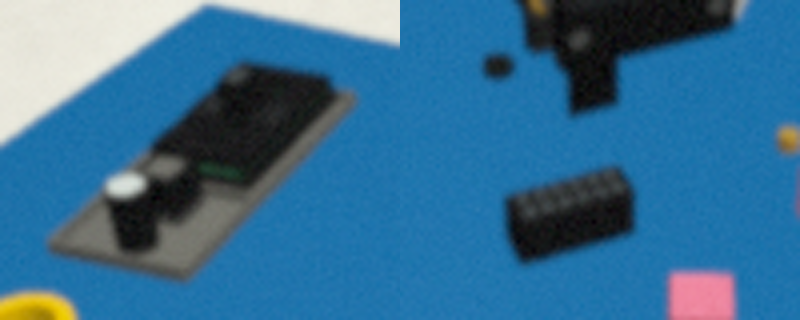

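The capacitor and relay both stand upright in the inline tray. Now the connector: grasp it with the TCP at about 6 mm.

Call:
{"api": "play_rows", "payload": {"commands": "-0.04 -0.02 -0.2 0 0 0;0 0 -0.7 0 0 0;0 0 -0.8 0 0 0;0 0 -0.7 0 0 0;0 0 -0.4 0 0 0;0 0 -0.27 0 0 0;0 0 0 0 0 0;0 0 0 0 0 0"}}

```text
time_s: 33.55
tcp_pos: [0.6569, 0.0102, 0.0073]
ee_rot: [[-0.729, 0.685, 0.001], [0.685, 0.729, 0.0], [-0.001, 0.001, -1.0]]
wrist_force: [1.5, 0.2, 0.4]
gripper_width: 0.478
gripper_force: 0.0
```

Call:
{"api": "play_rows", "payload": {"commands": "0 0 0 0 0 0;0 0 0 0 0 0;0 0 0 0 0 0;0 0 0 0 0 0;0 0 0 0 0 0;0 0 0.2 0 0 0;0 0 0.6 0 0 0;0 0 0.8 0 0 0;0 0 0.8 0 0 0;0 0 0.4 0 0 0;0 0 0 0 0 0;0 0 0 0 0 0", "grip": 0}}

```text
time_s: 34.75
tcp_pos: [0.6556, 0.0103, 0.0898]
ee_rot: [[-0.729, 0.685, -0.001], [0.685, 0.729, 0.0], [0.001, -0.001, -1.0]]
wrist_force: [-0.4, -0.1, -1.0]
gripper_width: 0.249
gripper_force: 30.0
```

Call:
{"api": "play_rows", "payload": {"commands": "-0.14 0.62 0 0 0 0.39;-0.15 0.87 0 0 0 0.46;-0.15 0.87 0 0 0 0.46;-0.15 0.87 0 0 0 0.46;-0.15 0.87 0 0 0 0.46;-0.15 0.87 0 0 0 0.46;-0.15 0.87 0 0 0 0.46;-0.15 0.87 0 0 0 0.46;-0.15 0.87 0 0 0 0.46;-0.15 0.87 0 0 0 0.46;-0.15 0.87 0 0 0 0.46;-0.15 0.87 0 0 0 0.46;-0.15 0.62 0 0 0 0.4;0 0 0 0 0 0;0 0 -0.5 0 0 0;0 0 -0.7 0 0 0;0 0 -0.5 0 0 0;0 0 -0.3 0 0 0;0 0 0 0 0 0;0 0 0 0 0 0"}}

```text
time_s: 36.75
tcp_pos: [0.5985, 0.3344, 0.0306]
ee_rot: [[-0.992, -0.123, 0.0], [-0.123, 0.992, -0.0], [-0.0, -0.0, -1.0]]
wrist_force: [-0.4, 0.5, -0.5]
gripper_width: 0.246
gripper_force: 30.0
```

Call:
{"api": "play_rows", "payload": {"commands": "-0.02 0 -0.25 0 0 0;0 0 -0.25 0 0 0;0 0 -0.15 0 0 0;0 0 -0.03 0 0 0;0 0 0 0 0 0;0 0 0 0 0 0"}}

```text
time_s: 37.35
tcp_pos: [0.5975, 0.3347, 0.0101]
ee_rot: [[-0.992, -0.123, 0.0], [-0.123, 0.992, 0.0], [-0.0, 0.0, -1.0]]
wrist_force: [-0.7, -0.4, -0.7]
gripper_width: 0.254
gripper_force: 30.0
```

Now I'll ease it down, release, rise and clear the view.

Call:
{"api": "play_rows", "payload": {"commands": "0 0 -0.03 0 0 0;0 0 0 0 0 0;0 0 0 0 0 0"}}

```text
time_s: 37.65
tcp_pos: [0.5975, 0.3347, 0.0101]
ee_rot: [[-0.992, -0.123, 0.0], [-0.123, 0.992, 0.0], [-0.0, 0.0, -1.0]]
wrist_force: [-2.3, -0.4, 5.6]
gripper_width: 0.254
gripper_force: 30.0
```

Call:
{"api": "play_rows", "payload": {"commands": "0 0 0 0 0 0;0 0 0 0 0 0;0 0 0 0 0 0;0 0 0 0 0 0;0 0 0.5 0 0 0;0 0 0.8 0 0 0;0 0 0.8 0 0 0;0 0 0.7 0 0 0;-0.3 -0.5 0.4 0 0 0;-0.4 -0.8 0.4 0 0 0;-0.4 -0.8 0.4 0 0 0;-0.4 -0.8 0.4 0 0 0;-0.4 -0.8 0.4 0 0 0;-0.4 -0.8 0.4 0 0 0;-0.4 -0.8 0.4 0 0 0;-0.4 -0.8 0.4 0 0 0;-0.4 -0.8 0 0 0 0;-0.4 -0.8 0 0 0 0;-0.4 -0.8 0 0 0 0;0 0 0 0 0 0", "grip": 42}}

```text
time_s: 39.65
tcp_pos: [0.4669, 0.0775, 0.1905]
ee_rot: [[-0.993, -0.121, 0.001], [-0.121, 0.993, 0.001], [-0.001, 0.0, -1.0]]
wrist_force: [-0.5, 0.8, -0.5]
gripper_width: 0.482
gripper_force: 0.0
```

```bash
python3 - <<'E'
from h import *
import h;h.T=100
s=r.sense();print(s["tcp_pos"])
p,d=cams.capture("top")
f=lambda a:cv2.resize(a,None,fx=4,fy=4,interpolation=cv2.INTER_CUBIC)
cv2.imwrite("pics/e1.png",np.hstack([f(p[180:280,115:180]),f(p[180:280,382:440]),f(p[180:280,260:305])]))
print(fit(p,(282,271),[box(44,34,24)],[.438,-.002,1.6],win=30))
q=np.load("pics/top0.npz")["p"];print(fit(q,(282,271),[box(44,34,24)],[.438,-.002,1.6],win=30))
E
```

```text
[0.46691201 0.07749935 0.19054391]
(array([ 4.37437720e-01, -2.43965254e-03,  8.94370897e+01]), np.float64(0.19228654797648748))
(array([ 4.38107908e-01, -1.97096652e-03,  8.93052554e+01]), np.float64(0.8491809452080588))
```

View pics/e1.png

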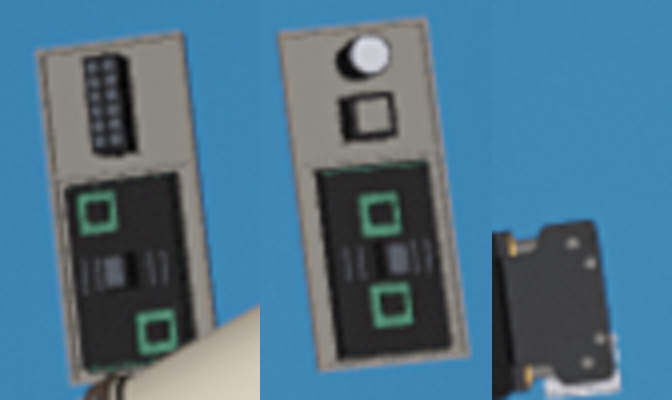

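Both covers are seated with their pillars inside the windows. All three parts stand in the right compartments, and the robot is clear.

```bash
python3 -c "
from station import r
print(r.finish_job())"
```

```text
the job is handed in; nothing more can be done
None
```

I handed the job in at about 40 s: both covers are seated flat on their own boards, the relay and capacitor are in the inline tray, the connector is in the diagonal tray, and no move went near the heat sink, though the gripper hid it in the last picture.

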